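# Weigh a salvaged transformer on the beam scale

## Robot

A 6-joint arm with a two-finger parallel gripper is mounted at the origin on the work surface. World frame = base frame: x ahead of the robot, y to its left, z up, the work surface at z = 0. Lengths are in m, angles in rad, forces in N, time in s.
With the tool pointing down it reaches from about 0.3 to 0.875 m from the base axis. Payload 6.4 kg.
Tool frame: the origin (TCP) lies at the very end of the fingers, on their centre line; the grasp point (between the pads) lies 19 mm behind it; z points along the fingers, y is the line along which they close (so a half turn about z gives the same grasp; the last joint's range is limited). The gripper opens to 85 mm and grips with 20 to 120 N. Pads are 22 mm wide; open, the fingers measure 114 mm over their backs; the gripper's body (76 mm by 85 mm) begins 54 mm behind the grasp point. The pads swing forward as they close: fully open they stand 13 mm farther back than shut.
Start: joints at [-1.474, 0.181, 1.607, -0, 1.354, -0.206], TCP at [0.171, -0.549, 0.193] pointing down, gripper open.
Joint ranges: [-2.99, 2.99], [-0.89, 2.07], [0.3, 2.58], [-1.14, 4.28], [0, 2.63], [-3.12, 3.12]. Speed limits (rad/s): [2.57, 2.57, 3.01, 3.14, 3.14, 3.14].

## Interface

Orientations are given as a unit quaternion [w, x, y, z].
In Python, from rig import get_obs, camera, get_calibration, close_job, look_for, mark_of gives the robot as it stands. The module is installed in compiled form; this text tells all that it offers.
- The arm moves only by the tool send_rows, never from a script. Its argument "deltas" is a list of rows, each an object with "hand": the opening, from 0 (shut) to 1 (fully open); "dp": the shift along the tool's x, y, z scaled (see below), a list of three; "angular": the turn, a rotation vector about the tool's x, y, z scaled (see below), a list of three. A call has 1 to 8 rows; each row shifts and turns the commanded pose from where the row before left it, along the tool's axes as they then stand; what a row does not reach is not made up. The controller multiplies each number of a shift by 0.1 m and each number of a turn by pi rad. A row lasts 1/8 s, in which the tool goes at most 62.5 mm and 10.7 degrees, less where a joint would pass 70% of its speed; a pose out of reach is approached as far as the arm can. A call with a number of a shift or a turn outside -1 to 1 is refused whole. A call with a gripper value outside its range is refused whole. The fingers move at their own pace and stop on an object; "squeeze" is the grip in N (left out, the last holds). Time passes only in rows, so rows that do not move let the fingers close. It gives the time, the measured TCP pose, the force, the opening and the grip force at its end, in the units of the state.
- get_obs(): the state, without advancing time (a new reading comes with each control period).
- camera(name): name is "scene" or "top" or "wrist"; returns (picture, depth): 400x640x3 uint8, red, green, blue; 400x640 float32, m along the optical axis (not along the pixel's ray), 0 where there is no reading.
- get_calibration(name): a dict with "mtx" (3x3 intrinsics, pixels), "world_from_camera" (4x4, takes a point from camera to world coordinates). Camera axes: x right, y down, z forward; pixel columns grow to the right and rows downward; lengths in m; the calibration is good to about 2 mm. A picture is of the moment at which its call begins: read the wrist's pose just before it. get_calibration takes no time and is no camera call; for the wrist camera it gives the pose at the moment of the call.
- close_job(): hands the job in; it is judged then, once.
Trained networks look in the newest picture that a camera, given by its name, has taken for a name from the list of things; names that differ only in an ending like _2 or _b are one class to them, and where a whole thing is asked for, a point or a joint stands for the part that bears it (a point fixed in the world has none). Each returns a list of dicts, best first, with "confidence" (0 to 1); they miss things now and then, are a little off and sometimes report something else, mostly with a low value. They report only what shows in the picture. A call takes as long as a camera call.
- look_for(camera, name): "pixel" ([column, row] in pixels, amid what is visible of it).
- mark_of(camera, name): "pixel" ([column, row] in pixels: a listed point, or the origin of a listed thing).
The state is a dict: "clock": time; "joint_pos": joint angles; "joint_vel": joint speeds; "joint_torque": joint torques, N m; "tool_pos": TCP position; "eef_rot": TCP orientation; "contact_force": force on the tool from outside, world axes, zero at the start; "torque": the same for the moment, N m; "width": opening from 0.0 (shut) to 1.0 (fully open); "finger_force": force on a finger pad.
Only numpy, scipy, OpenCV 4.12 (cv2) and the standard library are available. Lean on these libraries where they do the work, as an engineer would, in place of code of your own. Each camera call takes 0.05 s, during which the arm holds its last target. There are 200 camera calls.

## Task

Weigh the salvaged transformer: set it gently on the pan of the beam scale and let go, then push the brass poise along the notched beam slowly and with a light fingertip (never squeezing it or leaning on the beam) until it sits in the notch where the pointer comes to rest inside the white band. Leave the transformer on the pan, and do not disturb the other things on the bench.

Things in the scene. Friction and masses are not known exactly. Their poses are not given: they have to be found in the camera images.
- transformer: Salvaged mains transformer, upright: dark steel core 56 x 24 mm and 50 mm high, yellow coil 36 x 44 mm (z 8 to 42 mm) wrapped round its middle, on a steel foot plate 60 x 44 mm. Origin at the centre of its underside, z up, x along its 60 mm length, y across the coil's 44 mm (take it there, from above). Its mass is not known: 0.30 to 0.56 kg.
- pivot (a point): The beam's pivot, 105 mm over the bench, between two pillars 43 mm apart that rise to 120 mm. Same axes as the scale. Pan centre 80 mm to +y; the beam runs to -y.
- beam (a joint): Tilt of the beam, rad: 0 is level (pointer on the red line), positive is pointer end down and pan up, negative is pointer up. Stops at +0.06 and -0.06; the white band is -0.028 to +0.028. A magnetic damper brings it to rest in about 1 s. One notch of poise travel changes the resting tilt by 0.04, outward being positive; more than one and a half notches off balance, the beam lies on a stop.
- pointer_tip (a point): Red tip of the beam's pointer, 335 mm from the pivot. It plays up and down next to a black index plate whose white band, with a red centre line at pivot height, reaches 9.4 mm above and below.
- pan_top (a point): Centre of the upper face of the round flat steel pan, 124 mm across, no rim. It stays level: 128 mm over the bench when the beam is level, 4.8 mm higher with the beam at +0.06 (pan empty), 4.8 mm lower at -0.06 (transformer on, poise too near the pivot). Where on the pan the load stands makes no difference; setting it down with over 40 N is too hard.
- poise: Brass poise, 0.25 kg, a loose saddle on the beam: 28 mm wide across it, 36 mm along it, from 13 mm above to 31 mm below its origin (midway between its two steel cross pins). y along the beam, z up. Push on its end faces, with closed fingers above the beam or open ones astride it. It clicks from notch to notch: 2 to 6 N when pushed at 20 mm/s, rising with speed; above 15 N is too hard.
- multimeter: Bystander: orange and grey multimeter lying flat, 85 x 170 x 38 mm. Origin at the centre of its underside.
- solder_spool: Bystander: blue spool, 56 mm across and 40 mm high. Origin at the centre of its underside.
- air_can: Bystander: white and orange spray can, 66 mm across and 198 mm high. Origin at the centre of its underside.
- screwdriver: Bystander: screwdriver with an orange handle, lying flat behind the scale. x along its length.
- first_notch (a point): Where the poise's origin lies in the first notch: on the beam, 75 mm from the pivot, 8 mm above it. The beam is a steel bar 8 mm thick, from 12 mm below the pivot to V notches 3 mm deep in its upper edge. 21 resting places every 10 mm, 75 to 275 mm from the pivot: the first balances the empty pan, each next one 31.25 g more. Lugs 50 and 300 mm from the pivot stop the poise.
- scale: Single-beam bench scale, fixed to the bench: blue cast base 515 mm long (150 x 200 mm and 34 mm high under the pan, 100 mm wide and 22 mm high under the beam). Origin on the bench below the beam's pivot; -y runs along the beam to the pointer, +y to the pan, z up.

How it is judged:
By the outcome, as a careful person would: the job done as asked, in the order asked, and still so for the second after the job is handed in, with the robot touching nothing.
It also fails if it takes over 64 s, if anything falls off the work surface, if the arm or the gripper's body presses on something with over 40 N, if the wrist force passes 120 N, or if a joint passes its speed limit or range.

## Working session

There is one attempt and no reset: what is moved stays moved. The work goes in short steps, Python scripts to look and compute and a tool call to move; the robot and the scene stay as the last step left them, time stands still between calls to the robot, and variables do not carry over. Pictures are saved under pics/ and viewed, at most 10 in all, crops included, and the job is handed in when it is done.

Besides the shell and the picture viewer there is one more tool, called as a command line: name --argument value ..., lists and objects as JSON in quotes. send_rows: Moves the arm, as the interface text tells. Shifts and turns lie within -1 to 1; 1 stands for 0.1 m of shift or pi rad of turn. Its arguments: {"type":"object","properties":{"deltas":{"type":"array"},"squeeze":{"type":"number"}},"required":["deltas"]}

```bash
mkdir -p pics; cat > h.py <<'E'
import numpy as np, cv2
from rig import *
def back(cam,px,d=None,z=None,cal=None):
    c=cal or get_calibration(cam); K=np.array(c["mtx"]);T=np.array(c["world_from_camera"])
    r=np.linalg.inv(K)@[px[0],px[1],1]
    if z is not None:
        w=T[:3,:3]@r; s=(z-T[2,3])/w[2]; return T[:3,3]+s*w
    return (T@np.r_[r*d,1])[:3]
E
python3 - <<'E'
from h import *
o=get_obs(); print(o["clock"],o["tool_pos"],o["eef_rot"],o["width"])
ims=[]
for c in ["scene","top"]:
    im,d=camera(c); cv2.imwrite(f"pics/{c}0.png",im[:,:,::-1]); np.save(f"{c}_d.npy",d)
    for n in ["transformer","pivot","pointer_tip","pan_top","poise","first_notch","scale","multimeter","solder_spool","air_can","screwdriver"]:
        for f in (mark_of,look_for):
            r=f(c,n)[:1]
            for q in r:
                p=q["pixel"]; u,v=int(round(p[0])),int(round(p[1]))
                dd=d[min(max(v,0),399),min(max(u,0),639)]
                print(c,n,f.__name__,np.round(p,1),round(q["confidence"],2),np.round(back(c,p,dd),3))
E
```

```text
0.0 [ 0.17143199 -0.54820701  0.19168867] [-8.53827454e-04  9.88561065e-01  1.50818727e-01  6.33325924e-05] 1.0019202424995484
scene transformer call [402.8 155. ] 0.96 [0.478 0.32  0.024]
scene transformer call [401. 152.] 0.59 [0.475 0.314 0.037]
scene pivot call [332.6 194.9] 0.89 [0.583 0.034 0.11 ]
scene pivot call [315.7 225.1] 0.82 [ 0.593 -0.019  0.021]
scene pointer_tip call [304.4 289.3] 0.3 [ 0.747 -0.117  0.023]
scene pointer_tip call [351.3 183.3] 0.97 [0.584 0.085 0.131]
scene pan_top call [364.3 175.6] 0.81 [0.577 0.126 0.133]
scene pan_top call [362.4 178.2] 0.98 [0.581 0.119 0.131]
scene poise call [293.9 204.9] 0.82 [ 0.577 -0.067  0.12 ]
scene poise call [293.8 206.9] 0.62 [ 0.582 -0.07   0.119]
scene first_notch call [311.6 200.8] 0.55 [ 0.579 -0.022  0.113]
scene first_notch call [354.1 187.6] 0.97 [0.601 0.084 0.134]
scene scale call [334.  216.7] 0.73 [0.597 0.033 0.033]
scene scale call [316.5 223. ] 0.73 [ 0.589 -0.015  0.022]
scene multimeter call [219.7 185.1] 0.75 [ 0.371 -0.212  0.042]
scene solder_spool call [323.2 164.9] 0.77 [0.41  0.088 0.022]
scene s
[... 878 characters left out ...]
rst_notch call [350.1 187.9] 0.7 [ 0.581 -0.031  0.103]
top first_notch call [295.6 191.3] 0.68 [0.564 0.12  0.137]
top scale call [324.1 194.3] 0.81 [0.56  0.042 0.119]
top scale call [338.1 192.6] 0.58 [0.58 0.   0.02]
top multimeter call [408.4 266.5] 0.56 [ 0.364 -0.204  0.039]
top multimeter call [409.5 268.7] 0.95 [ 0.358 -0.207  0.043]
top solder_spool call [307.1 254.7] 0.78 [0.394 0.089 0.038]
top solder_spool call [305.4 253. ] 0.83 [0.399 0.094 0.039]
top air_can call [229.8 157.3] 0.9 [0.661 0.308 0.116]
top air_can call [225.4 154. ] 0.59 [0.661 0.311 0.159]
top screwdriver call [307.1 253.8] 0.63 [0.397 0.089 0.041]
top screwdriver call [377.3 128.9] 0.73 [ 0.777 -0.116  0.024]
```

View pics/scene0.png

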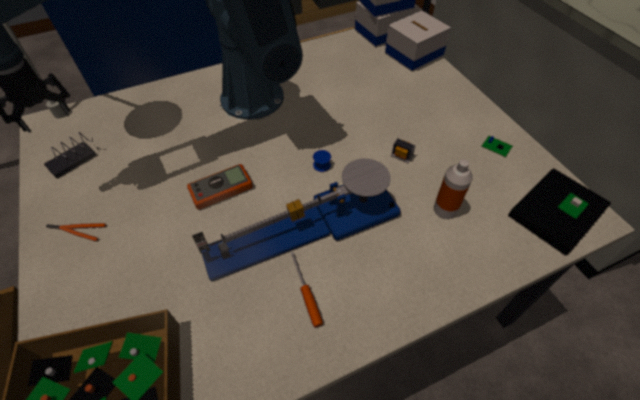

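View pics/top0.png

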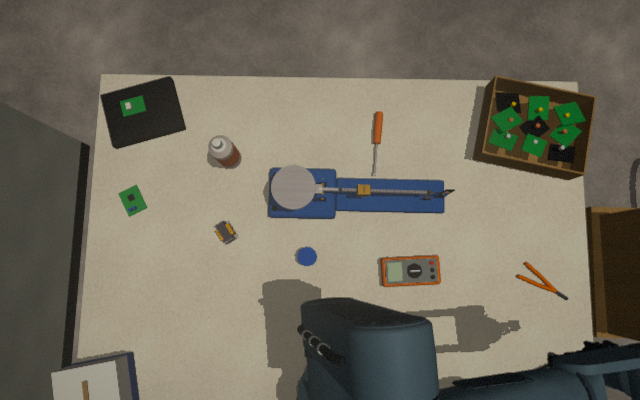

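```bash
python3 - <<'E'
from h import *
# point clouds from stored depth
for c in ["top","scene"]:
    d=np.load(f"{c}_d.npy"); im=cv2.imread(f"pics/{c}0.png")
    cal=get_calibration(c);K=np.array(cal["mtx"]);T=np.array(cal["world_from_camera"])
    v,u=np.mgrid[:400,:640]; P=np.stack([(u-K[0,2])/K[0,0]*d,(v-K[1,2])/K[1,1]*d,d],-1)@T[:3,:3].T+T[:3,3]
    np.save(f"{c}_P.npy",P)
    print(c,"campos",T[:3,3].round(3),"f",K[0,0])
    ok=d>0
    def box(x0,x1,y0,y1,z0,z1): return ok&(P[...,0]>x0)&(P[...,0]<x1)&(P[...,1]>y0)&(P[...,1]<y1)&(P[...,2]>z0)&(P[...,2]<z1)
    for nm,b in dict(tr_all=(.38,.56,.24,.40,.006,.07),tr_top=(.38,.56,.24,.40,.044,.06),coil=(.38,.56,.24,.40,.034,.045),pan=(.48,.68,.05,.2,.122,.142),poise=(.54,.61,-.12,.02,.1,.14)).items():
        m=box(*b); Q=P[m]
        if len(Q)<5: print(nm,len(Q)); continue
        (cx,cy),(w,h),a=cv2.minAreaRect(Q[:,:2].astype(np.float32))
        print(nm,len(Q),"mean",Q.mean(0).round(4),"rect",round(cx,4),round(cy,4),round(w,3),round(h,3),round(a,1),"z",np.percentile(Q[:,2],[5,50,95]).round(4))
E
```

```text
top campos [0.373 0.036 1.406] f 468.7511742507492
tr_all 391 mean [0.4609 0.3267 0.0373] rect 0.4696 0.322 0.176 0.153 0.8 z [0.0064 0.0446 0.0538]
tr_top 206 mean [0.4575 0.3312 0.0496] rect 0.4574 0.3329 0.061 0.037 35.7 z [0.0446 0.0495 0.055 ]
coil 88 mean [0.458  0.3278 0.041 ] rect 0.4582 0.331 0.06 0.044 31.7 z [0.0356 0.0417 0.0446]
pan 1565 mean [0.5781 0.1281 0.1329] rect 0.579 0.1194 0.121 0.138 1.6 z [0.1286 0.133  0.1371]
poise 250 mean [ 0.5764 -0.0546  0.1141] rect 0.5764 -0.0493 0.028 0.138 1.1 z [0.103  0.1156 0.1238]
scene campos [ 1.129 -0.241  0.915] f 402.3826461809477
tr_all 363 mean [0.4674 0.3258 0.0367] rect 0.4601 0.3325 0.062 0.05 29.9 z [0.0121 0.0406 0.0513]
tr_top 149 mean [0.4624 0.3309 0.049 ] rect 0.4616 0.3304 0.061 0.038 27.3 z [0.045  0.0494 0.0521]
coil 89 mean [0.4678 0.3222 0.0402] rect 0.4607 0.3333 0.062 0.049 25.2 z [0.0354 0.0402 0.0444]
pan 1460 mean [0.5824 0.1274 0.1325] rect 0.5799 0.1295 0.122 0.125 64.1 z [0.1301 0.1325 0.1348]
poise 376 mean [ 0.5805 -0.0538  0.1116] rect 0.5776 -0.0495 0.139 0.031 89.8 z [0.1012 0.1102 0.1211]
```

The scene picture shows the pan at (365,176), the poise at (294,208), the transformer at (402,151) and the beam's pointer end at (205,243). The top picture agrees: pan (293,187), poise (363,190), transformer (226,232). By depth, the pan centre is at about (0.579, 0.1285), and the poise is about 115 mm from the pivot.

send_rows --deltas '[{"hand":1,"dp":[0.48,-0.37,-0.1],"angular":[0,0,0]},{"hand":1,"dp":[0.48,-0.37,-0.1],"angular":[0,0,0]},{"hand":1,"dp":[0.48,-0.37,-0.1],"angular":[0,0,0]},{"hand":1,"dp":[0.48,-0.37,-0.08],"angular":[0,0,0]},{"hand":1,"dp":[0.48,-0.37,-0.08],"angular":[0,0,0]},{"hand":1,"dp":[0.48,-0.37,-0.07],"angular":[0,0,0]},{"hand":1,"dp":[0.48,-0.37,-0.05],"angular":[0,0,0]},{"hand":1,"dp":[0.48,-0.37,0],"angular":[0,0,0]}]'

```text
clock: 3.3
tool_pos: [0.451, -0.1503, 0.2515]
eef_rot: [0.001, 0.989, 0.151, 0.001]
contact_force: [0.6, -0.8, 1.1]
width: 1.001
finger_force: 0.0
```

send_rows --deltas '[{"hand":1,"dp":[0.19,-0.57,0],"angular":[0,0,0]},{"hand":1,"dp":[0.19,-0.57,0],"angular":[0,0,0]},{"hand":1,"dp":[0.19,-0.57,0],"angular":[0,0,0]},{"hand":1,"dp":[0.19,-0.57,0],"angular":[0,0,0]},{"hand":1,"dp":[0.19,-0.57,0],"angular":[0,0,0]},{"hand":1,"dp":[0.19,-0.57,0],"angular":[0,0,0]},{"hand":1,"dp":[0.19,-0.57,0],"angular":[0,0,0]},{"hand":1,"dp":[0,0,0],"angular":[0,0,0]}]'

```text
clock: 4.3
tool_pos: [0.4568, 0.2724, 0.2504]
eef_rot: [-0.0, 0.988, 0.154, -0.0]
contact_force: [0.5, -0.6, -0.8]
width: 1.001
finger_force: 0.0
```

```bash
cat >> h.py <<'E'
def pose():
    o=get_obs(); p=np.array(o["tool_pos"]); q=np.array(o["eef_rot"])
    from scipy.spatial.transform import Rotation as R
    M=R.from_quat(np.r_[q[1:],q[0]]).as_matrix(); return o,p,M
def show():
    o,p,M=pose(); print("t",round(o["clock"],2),"tcp",p.round(4),"yaw",round(np.degrees(np.arctan2(M[1,0],M[0,0])),2),"z",M[:,2].round(3),"F",np.round(o["contact_force"],2),"w",round(o["width"],3),"ff",np.round(o["finger_force"],1),"j6",round(o["joint_pos"][5],2)); return o,p,M
def cloud(c,d,cal):
    K=np.array(cal["mtx"]);T=np.array(cal["world_from_camera"])
    v,u=np.mgrid[:400,:640]; return np.stack([(u-K[0,2])/K[0,0]*d,(v-K[1,2])/K[1,1]*d,d],-1)@T[:3,:3].T+T[:3,3]
E
python3 - <<'E'
from h import *
show(); cal=get_calibration("wrist"); im,d=camera("wrist"); cv2.imwrite("pics/w1.png",im[:,:,::-1])
P=cloud("wrist",d,cal); np.save("w1P.npy",P)
print(mark_of("wrist","transformer")[:2], np.array(cal["world_from_camera"]).round(3))
for z in [(.046,.056),(.037,.056),(.004,.056)]:
    m=(d>0)&(abs(P[...,0]-.459)<.07)&(abs(P[...,1]-.331)<.07)&(P[...,2]>z[0])&(P[...,2]<z[1]); Q=P[m]
    if len(Q)>9: print(z,len(Q),cv2.minAreaRect(Q[:,:2].astype(np.float32)),Q[:,2].max())
E
```

```text
t 4.3 tcp [0.4568 0.2724 0.2504] yaw 17.68 z [-0.     0.001 -1.   ] F [ 0.46 -0.56 -0.8 ] w 1.001 ff 0.0 j6 1.58
[{'pixel': [271.8, 143.1], 'confidence': 0.65}, {'pixel': [431.7, 243.7], 'confidence': 0.25}] [[ 0.304 -0.915 -0.267  0.525]
 [-0.953 -0.292 -0.084  0.294]
 [-0.001  0.28  -0.96   0.432]
 [ 0.     0.     0.     1.   ]]
(0.046, 0.056) 1271 ((0.4574269950389862, 0.33259153366088867), (0.060210250318050385, 0.03609642758965492), 34.0110969543457) 0.05363267897011853
(0.037, 0.056) 1806 ((0.4574095606803894, 0.3326174318790436), (0.060210250318050385, 0.044417329132556915), 34.0110969543457) 0.05363267897011853
(0.004, 0.056) 2056 ((0.4574193060398102, 0.33253157138824463), (0.06024417653679848, 0.044613320380449295), 33.76885986328125) 0.05363267897011853
```

View pics/w1.png

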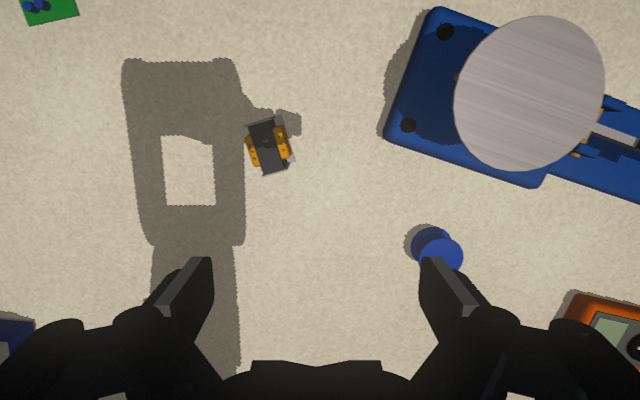

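The wrist view shows the upright transformer at about (270,145). The core's long axis is near image-vertical and the yellow coil sticks out left and right. Depth gives its centre as (0.457, 0.3325) with yaw 34°.

send_rows --deltas '[{"hand":1,"dp":[0,0,0],"angular":[0,0,-0.045]},{"hand":1,"dp":[0,0,0],"angular":[0,0,-0.045]},{"hand":1,"dp":[0.34,-0.5,0.1],"angular":[0,0,0]},{"hand":1,"dp":[0,0,0.5],"angular":[0,0,0]},{"hand":1,"dp":[0,0,0.5],"angular":[0,0,0]},{"hand":1,"dp":[0,0,0.5],"angular":[0,0,0]},{"hand":1,"dp":[0,0,0.3],"angular":[0,0,0]},{"hand":1,"dp":[0,0,0],"angular":[0,0,0]}]'

```text
clock: 5.4
tool_pos: [0.4568, 0.3266, 0.0582]
eef_rot: [0.0, 0.958, 0.287, -0.003]
contact_force: [-0.4, 0.0, 0.8]
width: 0.998
finger_force: 0.0
```

```bash
python3 - <<'E'
from h import *
o,p,M=show(); print(M.T@(np.array([.4574,.3325,.010])-p))
cal=get_calibration("wrist"); im,d=camera("wrist"); cv2.imwrite("pics/w2.png",im[:,:,::-1])
P=cloud("wrist",d,cal)
for z in [(.046,.056),(.037,.056)]:
    m=(d>0)&(abs(P[...,0]-.459)<.05)&(abs(P[...,1]-.331)<.05)&(P[...,2]>z[0])&(P[...,2]<z[1]); Q=P[m]
    if len(Q)>9: print(z,len(Q),cv2.minAreaRect(Q[:,:2].astype(np.float32)),Q[:,2].max())
E
```

```text
t 5.4 tcp [0.4568 0.3266 0.0582] yaw 33.41 z [-0.005 -0.003 -1.   ] F [-0.44  0.04  0.78] w 0.998 ff 0.0 j6 1.4
[ 0.0040197  -0.00461568  0.04819859]
(0.046, 0.056) 4285 ((0.45810356736183167, 0.3323065936565399), (0.06062328815460205, 0.03615141287446022), 33.11531448364258) 0.05323807183136425
(0.037, 0.056) 6117 ((0.45787757635116577, 0.33243146538734436), (0.06065380945801735, 0.04403908550739288), 34.04103088378906) 0.05323807183136425
```

View pics/w2.png

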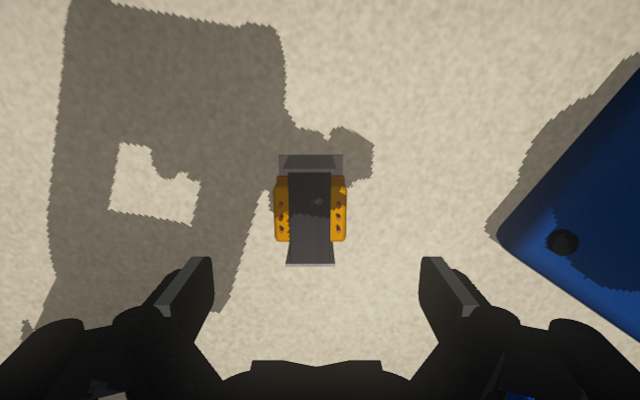

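The wrist view shows the gripper squared up to the transformer, with the coil at (310,205) and its side faces toward the two fingers. I'll lower and grip.

send_rows --deltas '[{"hand":1,"dp":[0.04,-0.05,0.15],"angular":[0,0,0]},{"hand":1,"dp":[0,0,0.2],"angular":[0,0,0]},{"hand":1,"dp":[0,0,0.16],"angular":[0,0,0]},{"hand":0.4,"dp":[0,0,0],"angular":[0,0,0]},{"hand":0,"dp":[0,0,0],"angular":[0,0,0]},{"hand":0,"dp":[0,0,0],"angular":[0,0,0]},{"hand":0,"dp":[0,0,0],"angular":[0,0,0]},{"hand":0,"dp":[0,0,0],"angular":[0,0,0]}]' --squeeze 40

```text
clock: 6.45
tool_pos: [0.46, 0.3356, 0.0106]
eef_rot: [0.0, 0.957, 0.289, 0.001]
contact_force: [1.3, -2.8, 5.9]
width: 0.249
finger_force: 39.3
```

```bash
python3 - <<'E'
from h import *
show()
im,d=camera("wrist"); cv2.imwrite("pics/w3.png",im[:,:,::-1])
E
```

```text
t 6.45 tcp [0.46   0.3356 0.0106] yaw 33.55 z [ 0.002  0.    -1.   ] F [ 1.31 -2.81  5.9 ] w 0.249 ff 39.3 j6 1.41
```

View pics/w3.png

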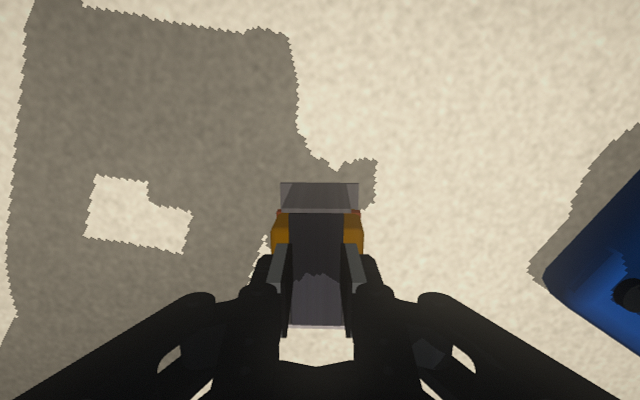

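```bash
python3 - <<'E'
from h import *
o,p,M=show()
cal=get_calibration("wrist");im,d=camera("wrist");P=(cloud("wrist",d,cal)-p)@M
K=np.array(cal["mtx"]);T=np.array(cal["world_from_camera"])
def pr(t):
    w=M@np.array(t)+p; c=T[:3,:3].T@(w-T[:3,3]); u=K@c; return (u[:2]/u[2]).round(0)
print("tcp",pr([0,0,0]),"grasp pads",[pr([x,y,z]) for x in(-.011,.011) for y in(-.022,.022) for z in (0,-.019)])
for (u,v) in [(318,190),(318,205),(318,218),(318,240),(318,260),(318,300),(318,322),(318,335),(278,225),(278,235),(357,225),(357,240),(268,262),(285,265),(352,265),(282,280),(357,280),(368,270)]:
    print((u,v),P[v,u].round(4), im[v,u])
E
```

```text
t 6.5 tcp [0.46   0.3356 0.0105] yaw 33.55 z [ 0.002  0.    -1.   ] F [ 0.73 -2.05  6.03] w 0.249 ff 39.4 j6 1.41
tcp [316. 232.] grasp pads [array([277., 250.]), array([273., 265.]), array([355., 250.]), array([359., 265.]), array([276., 213.]), array([272., 225.]), array([356., 213.]), array([360., 225.])]
(318, 190) [ 0.0267  0.001  -0.0092] [74 70 66]
(318, 205) [ 0.0266  0.0009 -0.0353] [70 65 61]
(318, 218) [ 0.0225  0.0009 -0.0407] [45 43 41]
(318, 240) [ 0.0123  0.0009 -0.0407] [41 38 38]
(318, 260) [ 0.0029  0.0009 -0.0411] [40 40 39]
(318, 300) [-0.0178  0.0009 -0.0404] [65 62 64]
(318, 322) [-0.0286  0.0009 -0.0418] [67 62 64]
(318, 335) [-0.0751  0.0013  0.0094] [212 200 178]
(278, 225) [ 0.0147 -0.0179 -0.0284] [87 61 20]
(278, 235) [ 0.0108 -0.0177 -0.0312] [118  79  10]
(357, 225) [ 0.0142  0.0194 -0.027 ] [94 68 29]
(357, 240) [ 0.0089  0.019  -0.0327] [124  86  25]
(268, 262) [ 0.0081 -0.0195 -0.0536] [29 26 25]
(285, 265) [ 0.0123 -0.0115 -0.0646] [23 22 20]
(352, 265) [ 0.0122  0.0134 -0.0643] [68 67 63]
(282, 280) [ 0.012  -0.0117 -0.075 ] [22 19 19]
(357, 280) [ 0.0125  0.014  -0.0759] [67 67 63]
(368, 270) [ 0.008   0.0201 -0.0603] [43 41 37]
```

```bash
python3 - <<'E'
from h import *
o,p,M=show()
cal=get_calibration("wrist");im,d=camera("wrist");P=(cloud("wrist",d,cal)-p)@M
print(np.array(cal["mtx"])[0,0])
for u in (265,275,283,350,357,366):
    print(u,[(v,*(P[v,u]*1000).round(0).astype(int)) for v in range(238,300,5)])
# other cameras: finger region
for c in ("scene","top"):
    im,d=camera(c); Q=(cloud(c,d,get_calibration(c))-p)@M
    m=(d>0)&(abs(Q[...,0])<.015)&(abs(Q[...,1])<.05)&(Q[...,2]<.005)&(Q[...,2]>-.12); q=(Q[m]*1000).round(0).astype(int)
    print(c,len(q)); q=q[np.argsort(q[:,2])]; print(q[::max(1,len(q)//40)].tolist())
    if c=="scene":
        u=np.argwhere(m); print(u.min(0),u.max(0)); cv2.imwrite("pics/s3.png",cv2.resize(im[90:190,340:460,::-1],(720,600),interpolation=cv2.INTER_CUBIC))
E
```

```text
t 6.55 tcp [0.46   0.3356 0.0106] yaw 33.54 z [ 0.002  0.    -1.   ] F [ 0.74 -2.69  6.62] w 0.252 ff 39.5 j6 1.41
347.928655484886
265 [(238, np.int64(-8), np.int64(-30), np.int64(10)), (243, np.int64(-11), np.int64(-30), np.int64(10)), (248, np.int64(-14), np.int64(-31), np.int64(10)), (253, np.int64(-18), np.int64(-31), np.int64(10)), (258, np.int64(9), np.int64(-21), np.int64(-51)), (263, np.int64(9), np.int64(-20), np.int64(-55)), (268, np.int64(8), np.int64(-20), np.int64(-59)), (273, np.int64(8), np.int64(-19), np.int64(-63)), (278, np.int64(9), np.int64(-19), np.int64(-68)), (283, np.int64(13), np.int64(-17), np.int64(-78)), (288, np.int64(13), np.int64(-16), np.int64(-82)), (293, np.int64(13), np.int64(-16), np.int64(-86)), (298, np.int64(13), np.int64(-16), np.int64(-88))]
275 [(238, np.int64(10), np.int64(-19), np.int64(-33)), (243, np.int64(8), np.int64(-19), np.int64(-33)), (248, np.int64(12), np.int64(-17), np.int64(-48)), (253, np.int64(11), np.int64(-17), np.int64(-51)), (258, np.int64(12), np.int64(-16), np.int64(-58)), (263, np.int64(12), np.int64(-15), np.int64(-63
[... 4128 characters left out ...]
, [-12, 36, -92], [-7, 32, -92], [-11, 39, -91], [-8, 25, -91], [4, 36, -91], [-2, 25, -89], [-5, 30, -89], [-5, 26, -87], [-6, 27, -83], [-11, 24, -83], [-11, 20, -80], [-6, 24, -68], [-10, 14, -65], [-10, 15, -56], [-5, 25, -56], [-10, 17, -50], [-10, 13, -46], [-13, 11, -44], [-8, 10, -43], [-7, 18, -43], [-15, 9, -42], [-10, 8, -39], [-13, 12, -36], [-10, 13, -35], [-12, 16, -34], [-4, 20, -34], [-9, 17, -34], [-14, 14, -33], [-5, 22, -32], [-14, 20, -32], [-8, 21, -31], [-10, 19, -31], [-13, 18, -30], [-6, 18, -29], [-11, 21, -29], [-9, 23, -27], [-1, 22, -21], [-11, 23, -19], [-5, 23, -18], [-8, 24, -16], [-1, 24, -14], [-11, 24, -8], [-4, 24, -3], [0, 24, 2], [-7, 34, 2], [-7, 24, 3]]
```

View pics/s3.png

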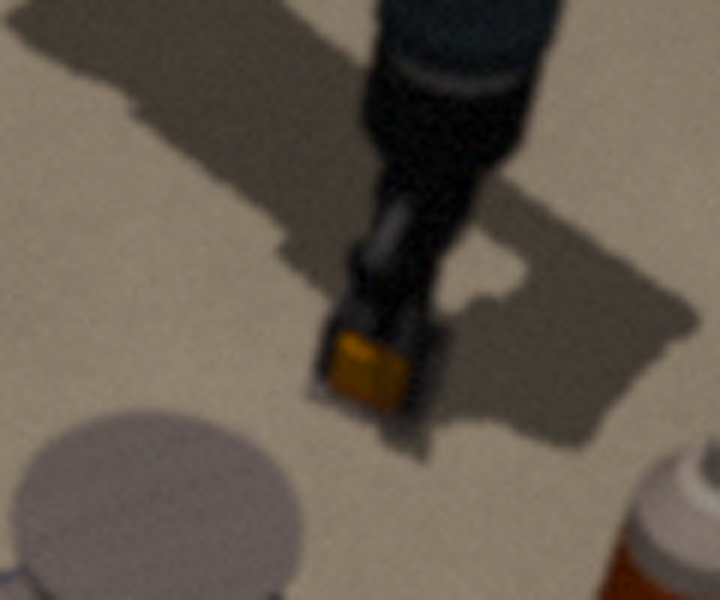

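The crop and the depth agree: the fingertips stand on top of the coil and are gripping the core. The real tips are therefore about 33 mm short of the reported TCP. I'll open, measure the tip offset, then go lower.

send_rows --deltas '[{"hand":1,"dp":[0,0,0],"angular":[0,0,0]},{"hand":1,"dp":[0,0,-0.04],"angular":[0,0,0]},{"hand":1,"dp":[0,0,0],"angular":[0,0,0]},{"hand":1,"dp":[0,0,0],"angular":[0,0,0]},{"hand":1,"dp":[0,0,0],"angular":[0,0,0]}]'

```text
clock: 7.32
tool_pos: [0.4588, 0.3355, 0.0135]
eef_rot: [-0.0, 0.957, 0.289, -0.0]
contact_force: [0.2, 0.4, -0.1]
width: 1.005
finger_force: 0.0
```

```bash
python3 - <<'E'
from h import *
o,p,M=show()
cal=get_calibration("wrist");im,d=camera("wrist");P=(cloud("wrist",d,cal)-p)@M
f=(d>0)&(abs(P[...,1])>.033)&(abs(P[...,1])<.075)&(abs(P[...,0])<.02)&(P[...,2]<-.012)
q=P[f]*1000; q=q[np.argsort(-q[:,2])]; print(q[:400:25].round(0).tolist())
h=np.histogram(q[:,2],np.arange(-90,-8,4)); print(h[0],h[1])
W=P@M.T+p
for z in [(.046,.058),(.037,.058)]:
    m=(d>0)&(abs(P[...,0])<.05)&(abs(P[...,1])<.026)&(W[...,2]>z[0])&(W[...,2]<z[1]); Q=P[m]; print(cv2.minAreaRect(Q[:,:2].astype(np.float32)),Q[:,:2].mean(0))
E
```

```text
t 7.33 tcp [0.4588 0.3355 0.0135] yaw 33.55 z [-0. -0. -1.] F [ 0.18  0.42 -0.12] w 1.005 ff 0.0 j6 1.41
[[0.0, 43.0, -52.0], [-3.0, 42.0, -53.0], [-0.0, 42.0, -53.0], [-8.0, -44.0, -54.0], [2.0, -43.0, -54.0], [-7.0, -43.0, -55.0], [-2.0, 42.0, -55.0], [8.0, 42.0, -55.0], [-10.0, -43.0, -56.0], [-2.0, 42.0, -56.0], [12.0, 42.0, -56.0], [-1.0, -43.0, -57.0], [2.0, 42.0, -57.0], [-3.0, -43.0, -57.0], [7.0, -43.0, -57.0], [10.0, -43.0, -57.0]]
[836 765 918 874 779 739 635 545 357  83   0   0   0   0   0   0   0   0
   0   0] [-90 -86 -82 -78 -74 -70 -66 -62 -58 -54 -50 -46 -42 -38 -34 -30 -26 -22
 -18 -14 -10]
((-0.003055201843380928, 0.0020286180078983307), (0.036334458738565445, 0.06170210242271423), 89.80793762207031) [-0.00023679  0.00200771]
((-0.0030050277709960938, 0.0020202230662107468), (0.04412061348557472, 0.06181006133556366), 89.82518768310547) [0.00051669 0.00192879]
```

send_rows --deltas '[{"hand":1,"dp":[-0.01,0.02,0.12],"angular":[0,0,0]},{"hand":1,"dp":[0,0,0.1],"angular":[0,0,0]},{"hand":1,"dp":[0,0,0.1],"angular":[0,0,0]},{"hand":1,"dp":[0,0,0.1],"angular":[0,0,0]},{"hand":1,"dp":[0,0,0],"angular":[0,0,0]}]'

```text
clock: 8.0
tool_pos: [0.4583, 0.3329, -0.0297]
eef_rot: [0.0, 0.957, 0.289, -0.001]
contact_force: [-0.4, -0.2, -0.4]
width: 1.0
finger_force: 0.0
```

```bash
python3 - <<'E'
from h import *
o,p,M=show()
cal=get_calibration("wrist");im,d=camera("wrist");W=cloud("wrist",d,cal);P=(W-p)@M
f=(d>0)&(abs(P[...,1])>.033)&(abs(P[...,1])<.075)&(abs(P[...,0])<.02)&(W[...,2]>.006)
q=P[f]*1000; z=W[f][:,2]; print(np.histogram(z*1000,np.arange(4,90,4)))
E
```

```text
t 8.0 tcp [ 0.4583  0.3329 -0.0297] yaw 33.55 z [-0.002 -0.001 -1.   ] F [-0.42 -0.16 -0.36] w 1.0 ff 0.0 j6 1.4
(array([   0,    0,    0,    0,   70,  339,  546,  629,  719,  768,  875,
        904,  818,  755,  694,  834, 2036, 5011, 6393, 2226, 2696]), array([ 4,  8, 12, 16, 20, 24, 28, 32, 36, 40, 44, 48, 52, 56, 60, 64, 68,
       72, 76, 80, 84, 88]))
```

send_rows --deltas '[{"hand":0.6,"dp":[0,0,0],"angular":[0,0,0]},{"hand":0.4,"dp":[0,0,0],"angular":[0,0,0]},{"hand":0.3,"dp":[0,0,0],"angular":[0,0,0]},{"hand":0,"dp":[0,0,0],"angular":[0,0,0]},{"hand":0,"dp":[0,0,0],"angular":[0,0,0]}]' --squeeze 40

```text
clock: 8.68
tool_pos: [0.4598, 0.3335, -0.0278]
eef_rot: [0.0, 0.957, 0.289, 0.001]
contact_force: [-0.2, -1.4, 5.4]
width: 0.507
finger_force: 42.7
```

send_rows --deltas '[{"hand":0,"dp":[0,0,-0.1],"angular":[0,0,0]},{"hand":0,"dp":[0,0,-0.3],"angular":[0,0,0]},{"hand":0,"dp":[0,0,-0.5],"angular":[0,0,0]},{"hand":0,"dp":[0,0,-0.5],"angular":[0,0,0]},{"hand":0,"dp":[0,0,-0.4],"angular":[0,0,0]},{"hand":0,"dp":[0,0,0],"angular":[0,0,0]},{"hand":0,"dp":[0,0,0],"angular":[0,0,0]}]'

```text
clock: 9.55
tool_pos: [0.4579, 0.3327, 0.1497]
eef_rot: [0.0, 0.957, 0.289, -0.002]
contact_force: [0.9, -0.5, -4.4]
width: 0.509
finger_force: 41.9
```

```bash
python3 - <<'E'
from h import *
o,p,M=show()
W=None; Fs=[]
for i in range(6):
    cal=get_calibration("wrist");im,d=camera("wrist"); Fs.append(get_obs()["contact_force"][2])
print(np.round(Fs,2),np.mean(Fs))
W=cloud("wrist",d,cal);P=(W-p)@M
for (u,v) in [(318,190),(318,205),(318,240),(318,260),(318,300)]: print(P[v,u].round(4))
m=(d>0)&(abs(P[...,0])<.06)&(abs(P[...,1])<.04)&(P[...,2]<.06)
f=m&(abs(P[...,1])>.023)&(abs(P[...,0])<.02)
print("finger z",np.sort(P[f][:,2])[-60:][::10].round(4))
f=m&(abs(P[...,1])<.01)
print("core hist",np.histogram(P[f][:,2],np.arange(-.1,.06,.005)))
f=f&(abs(P[...,2]+.02)<.02); print("x range",np.percentile(P[f][:,0],[1,50,99]))
E
```

```text
t 9.55 tcp [0.4579 0.3327 0.1497] yaw 33.55 z [-0.003 -0.001 -1.   ] F [ 0.89 -0.52 -4.41] w 0.509 ff 41.9 j6 1.4
[-3.78 -3.94 -4.01 -3.57 -3.57 -3.42] -3.7141741969081523
[-0.0145  0.0019  0.1491]
[ 0.0282  0.0009 -0.039 ]
[ 0.0281  0.0008 -0.0771]
[ 0.0217  0.0008 -0.0786]
[ 0.0071  0.0008 -0.0791]
finger z [-0.0476 -0.047  -0.0466 -0.0462 -0.0456 -0.0448]
core hist (array([   0,    0,    0,   31, 7467,  326,  286,  257,  233,  210,  186,
        166,  151,  137,   63,    0,    0,    0,    0,    0,    0,    0,
          0,    0,    0,    0,    0,    0,    0,    0,    0]), array([-1.00000000e-01, -9.50000000e-02, -9.00000000e-02, -8.50000000e-02,
       -8.00000000e-02, -7.50000000e-02, -7.00000000e-02, -6.50000000e-02,
       -6.00000000e-02, -5.50000000e-02, -5.00000000e-02, -4.50000000e-02,
       -4.00000000e-02, -3.50000000e-02, -3.00000000e-02, -2.50000000e-02,
       -2.00000000e-02, -1.50000000e-02, -1.00000000e-02, -5.00000000e-03,
        8.32667268e-17,  5.00000000e-03,  1.00000000e-02,  1.50000000e-02,
        2.00000000e-02,  2.50000000e-02,  3.00000000e-02,  3.50000000e-02,
        4.00000000e-02,  4.50000000e-02,  5.00000000e-02,  5.50000000e-02]))
x range [0.02793608 0.02833952 0.02870934]
```

send_rows --deltas '[{"hand":0,"dp":[-0.02,0.27,0],"angular":[0,0,0]},{"hand":0,"dp":[-0.02,0.5,0],"angular":[0,0,0]},{"hand":0,"dp":[-0.02,0.5,0],"angular":[0,0,0]},{"hand":0,"dp":[-0.02,0.5,0],"angular":[0,0,0]},{"hand":0,"dp":[-0.02,0.4,0],"angular":[0,0,0]},{"hand":0,"dp":[-0.02,0.2,0],"angular":[0,0,0]},{"hand":0,"dp":[0,0,0],"angular":[0,0,-0.052]},{"hand":0,"dp":[0,0,0],"angular":[0,0,-0.052]}]'

```text
clock: 10.85
tool_pos: [0.5798, 0.1293, 0.151]
eef_rot: [-0.0, 0.897, 0.443, -0.001]
contact_force: [-0.3, 0.4, -3.9]
width: 0.506
finger_force: 42.1
```

send_rows --deltas '[{"hand":0,"dp":[0,0,0],"angular":[0,0,-0.052]},{"hand":0,"dp":[0,0,0],"angular":[0,0,-0.052]},{"hand":0,"dp":[0,0,0],"angular":[0,0,-0.052]},{"hand":0,"dp":[0,0,0],"angular":[0,0,-0.052]},{"hand":0,"dp":[0,0,0],"angular":[0,0,0]}]'

```text
clock: 11.48
tool_pos: [0.5797, 0.1298, 0.1512]
eef_rot: [-0.0, 0.709, 0.705, -0.0]
contact_force: [0.1, 0.2, -4.3]
width: 0.509
finger_force: 42.1
```

```bash
python3 - <<'E'
from h import *
o,p,M=show(); print("to pan",(M.T@(np.array([.579,.1285,.1328-.029])-p)).round(4))
cal=get_calibration("wrist");im,d=camera("wrist");W=cloud("wrist",d,cal);P=(W-p)@M
m=(d>0)&(abs(W[...,0]-.579)<.09)&(abs(W[...,1]-.1285)<.09)&(W[...,2]>.12)&(W[...,2]<.145)
Q=W[m]; print(len(Q),Q[:,2].mean(),Q.min(0),Q.max(0))
f=(d>0)&(abs(P[...,1])<.01)&(abs(P[...,0])<.05)&(P[...,2]<-.02)&(P[...,2]>-.07); print("x",np.percentile(P[f][:,0],[1,50,99]),"zbot",np.percentile(P[f][:,2],[97,99,100]))
E
```

```text
t 11.47 tcp [0.5797 0.1298 0.1512] yaw 89.66 z [-0.001  0.    -1.   ] F [ 0.15  0.16 -4.31] w 0.509 ff 42.1 j6 0.03
to pan [-0.0013 -0.0007  0.0474]
17256 0.1335066577744788 [0.51644644 0.10080643 0.1296667 ] [0.63997324 0.19062793 0.13585836]
x [0.0270942  0.0275565  0.02803621] zbot [-0.02967331 -0.02838621 -0.02768044]
```

send_rows --deltas '[{"hand":0,"dp":[0,0,0.15],"angular":[0,0,0]},{"hand":0,"dp":[0,0,0.15],"angular":[0,0,0]},{"hand":0,"dp":[0,0,0.08],"angular":[0,0,0]},{"hand":0,"dp":[0,0,0.03],"angular":[0,0,0]},{"hand":0,"dp":[0,0,0.03],"angular":[0,0,0]},{"hand":0,"dp":[0,0,0.02],"angular":[0,0,0]},{"hand":0,"dp":[0,0,0.02],"angular":[0,0,0]}]'

```text
clock: 12.4
tool_pos: [0.5806, 0.1292, 0.104]
eef_rot: [0.0, 0.709, 0.705, 0.0]
contact_force: [-0.8, 0.3, -2.4]
width: 0.507
finger_force: 42.3
```

send_rows --deltas '[{"hand":0,"dp":[0,0,0.02],"angular":[0,0,0]},{"hand":0,"dp":[0,0,0.02],"angular":[0,0,0]}]'

```text
clock: 12.65
tool_pos: [0.5806, 0.1293, 0.0999]
eef_rot: [0.0, 0.709, 0.705, 0.0]
contact_force: [0.3, 1.0, -1.6]
width: 0.507
finger_force: 42.3
```

send_rows --deltas '[{"hand":0,"dp":[0,0,0.02],"angular":[0,0,0]},{"hand":0,"dp":[0,0,0.02],"angular":[0,0,0]},{"hand":0,"dp":[0,0,0.01],"angular":[0,0,0]},{"hand":0,"dp":[0,0,0],"angular":[0,0,0]}]'

```text
clock: 13.15
tool_pos: [0.5805, 0.1291, 0.0953]
eef_rot: [0.0, 0.709, 0.705, 0.0]
contact_force: [-1.7, -0.9, 3.2]
width: 0.506
finger_force: 42.9
```

send_rows --deltas '[{"hand":0.55,"dp":[0,0,0],"angular":[0,0,0]},{"hand":0.7,"dp":[0,0,0],"angular":[0,0,0]},{"hand":0.8,"dp":[0,0,0],"angular":[0,0,0]},{"hand":0.8,"dp":[0,0,0],"angular":[0,0,0]}]'

```text
clock: 13.65
tool_pos: [0.5802, 0.1292, 0.0945]
eef_rot: [-0.0, 0.709, 0.705, -0.0]
contact_force: [-0.3, -1.4, 0.4]
width: 0.801
finger_force: 0.0
```

send_rows --deltas '[{"hand":0.8,"dp":[0,0,-0.1],"angular":[0,0,0]},{"hand":0.8,"dp":[0,0,-0.3],"angular":[0,0,0]},{"hand":0.8,"dp":[0,0,-0.5],"angular":[0,0,0]},{"hand":0.8,"dp":[0,0,-0.3],"angular":[0,0,0]},{"hand":0.4,"dp":[-0.5,0,0],"angular":[0,0,0]},{"hand":0.3,"dp":[-0.5,0,0],"angular":[0,0,0]}]'

```text
clock: 14.4
tool_pos: [0.5802, 0.0285, 0.2163]
eef_rot: [0.001, 0.708, 0.706, 0.001]
contact_force: [0.7, -0.7, 0.6]
width: 0.378
finger_force: 0.0
```

```bash
python3 - <<'E'
from h import *
o,p,M=show()
cal=get_calibration("wrist");im,d=camera("wrist"); cv2.imwrite("pics/w4.png",im[:,:,::-1]);W=cloud("wrist",d,cal)
for n in ("poise","transformer","pivot","pointer_tip","first_notch"):
    for q in mark_of("wrist",n)[:1]:
        print(n,q, back("wrist",q["pixel"],d[int(q["pixel"][1]),int(q["pixel"][0])],cal=cal).round(4))
im,d=camera("scene");cal=get_calibration("scene");W2=cloud("scene",d,cal);np.save("W2.npy",W2);cv2.imwrite("pics/s4.png",im[:,:,::-1]);np.save("W1.npy",W)
for X in (W,W2):
    for y0 in np.arange(-.28,.02,.02):
        m=(abs(X[...,1]-y0)<.01)&(abs(X[...,0]-.578)<.03)&(X[...,2]>.095)&(X[...,2]<.17)
        if m.sum()>5:
            Q=X[m]; print(round(y0,3),m.sum(),"z95",np.percentile(Q[:,2],95).round(4),"x",np.percentile(Q[:,0],[3,50,97]).round(4))
E
```

```text
t 14.4 tcp [0.5802 0.0285 0.2163] yaw 89.82 z [ 0.003 -0.    -1.   ] F [ 0.69 -0.73  0.65] w 0.378 ff 0.0 j6 -0.15
poise {'pixel': [308.7, 286.8], 'confidence': 0.77} [ 0.5747 -0.0544  0.134 ]
transformer {'pixel': [313.0, 62.2], 'confidence': 0.66} [0.5796 0.1208 0.1746]
pivot {'pixel': [313.0, 161.6], 'confidence': 0.94} [0.5788 0.0493 0.1108]
first_notch {'pixel': [311.2, 249.0], 'confidence': 0.56} [ 0.5769 -0.0263  0.1187]
-0.14 125 z95 0.1256 x [0.5722 0.576  0.5798]
-0.12 169 z95 0.1251 x [0.5723 0.5761 0.5799]
-0.1 157 z95 0.1239 x [0.5725 0.5762 0.5799]
-0.08 404 z95 0.1356 x [0.5634 0.5765 0.5896]
-0.06 703 z95 0.1348 x [0.5636 0.5766 0.5896]
-0.04 702 z95 0.1331 x [0.5637 0.5766 0.5896]
-0.02 197 z95 0.1193 x [0.5732 0.5767 0.5802]
0.0 205 z95 0.1293 x [0.5734 0.5769 0.5803]
0.02 223 z95 0.1149 x [0.5735 0.577  0.5812]
-0.28 25 z95 0.1377 x [0.5743 0.5767 0.5774]
-0.26 73 z95 0.1382 x [0.5723 0.5766 0.5798]
-0.24 73 z95 0.1427 x [0.5723 0.5788 0.5804]
-0.22 68 z95 0.1305 x [0.5719 0.5791 0.581 ]
-0.2 66 z95 0.1292 x [0.5723 0.5792 0.5814]
-0.18 66 z95 0.1288 x [0.5732 0.5795 0.5817]
-0.16 62 z95 0.1267 x [0.5728 0.5798 0.5818]
-0.14 60 z95 0.1254 x [0.5734 0.5799 0.5817]
-0.12 59 z95 0.125 x [0.5734 0.5799 0.5825]
-0.1 58 z95 0.1226 x [0.574  0.5809 0.5827]
-0.08 136 z95 0.135 x [0.5666 0.5842 0.5924]
-0.06 141 z95 0.1346 x [0.5659 0.5898 0.593 ]
-0.04 56 z95 0.1331 x [0.5724 0.5813 0.5912]
-0.02 57 z95 0.1191 x [0.5741 0.5816 0.5834]
0.0 60 z95 0.1277 x [0.5753 0.5814 0.5832]
0.02 52 z95 0.1141 x [0.5748 0.5814 0.584 ]
```

View pics/w4.png

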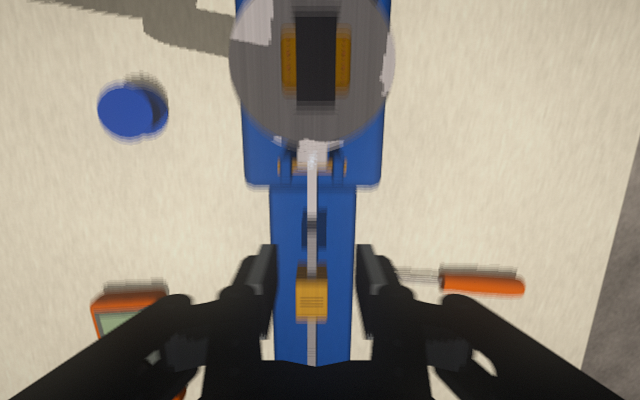

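The wrist view shows the transformer standing on the pan at (315,60) with the fingers clear of it. The poise is on the beam at (312,295) and the pivot is at (313,162).

send_rows --deltas '[{"hand":0.17,"dp":[-0.25,-0.02,0],"angular":[0,0,0]},{"hand":0.17,"dp":[-0.25,-0.02,0],"angular":[0,0,0]},{"hand":0.17,"dp":[0,0,0],"angular":[0,0,0]},{"hand":0.17,"dp":[0,0,0],"angular":[0,0,0]}]'

```text
clock: 15.25
tool_pos: [0.5755, -0.0196, 0.2146]
eef_rot: [-0.0, 0.709, 0.706, 0.0]
contact_force: [-0.2, 0.4, 0.6]
width: 0.169
finger_force: 0.0
```

```bash
python3 - <<'E'
from h import *
o,p,M=show()
cal=get_calibration("wrist");im,d=camera("wrist");W=cloud("wrist",d,cal);P=(W-p)@M
X=W
m=(d>0)&(abs(X[...,0]-.5766)<.004)&(X[...,1]<.03)&(X[...,1]>-.16)&(X[...,2]>.1)&(X[...,2]<.15)
for y0 in np.arange(-.12,.02,.004):
    k=m&(abs(X[...,1]-y0)<.002); print(round(y0,3),k.sum(),X[k][:,2].max().round(4) if k.any() else 0,end="; ")
for X in (np.load("W1.npy"),np.load("W2.npy")):
    k=(abs(X[...,0]-.5766)<.016)&(abs(X[...,0]-.5766)>.006)&(X[...,1]<-.01)&(X[...,1]>-.16)&(X[...,2]>.124)&(X[...,2]<.145)
    print("\npoise y",k.sum(),np.percentile(X[k][:,1],[1,50,99]).round(4),np.percentile(X[k][:,0],[1,99]).round(4))
k=(d>0)&(abs(P[...,1])<.04)&(abs(P[...,0])<.025)&(P[...,2]<-.01)&(P[...,2]>-.09)
q=P[k]; q=q[np.argsort(-q[:,2])]; print((q[:300:30]*1000).round(0).tolist())
k2=k&(P[...,2]>-.07); 
for s in (1,-1):
    g=P[k2&(s*P[...,1]>0)]; print(s,np.percentile(s*g[:,1],[2,50,98]).round(4),np.percentile(g[:,0],[2,98]).round(4),g[:,2].max().round(4))
E
```

```text
t 15.25 tcp [ 0.5755 -0.0196  0.2146] yaw 89.76 z [-0.     0.001 -1.   ] F [-0.24  0.38  0.58] w 0.169 ff 0.0 j6 -0.24
-0.12 26 0.124; -0.116 34 0.1253; -0.112 41 0.1238; -0.108 20 0.1244; -0.104 42 0.1248; -0.1 33 0.1228; -0.096 33 0.1248; -0.092 40 0.1236; -0.088 4 0.121; -0.084 0 0; -0.08 46 0.1364; -0.076 45 0.1366; -0.072 48 0.1353; -0.068 43 0.1349; -0.064 47 0.1355; -0.06 48 0.1349; -0.056 45 0.1352; -0.052 48 0.1344; -0.048 97 0.134; -0.044 53 0.1217; -0.04 46 0.1189; -0.036 41 0.1208; -0.032 52 0.1198; -0.028 38 0.1197; -0.024 56 0.1202; -0.02 44 0.1187; -0.016 49 0.1199; -0.012 50 0.1187; -0.008 40 0.1185; -0.004 22 0.1297; 0.0 82 0.1301; 0.004 51 0.1301; 0.008 50 0.1162; 0.012 52 0.1152; 0.016 43 0.1149; 
poise y 791 [-0.082  -0.0625 -0.0465] [0.5626 0.5905]

poise y 101 [-0.0826 -0.0661 -0.0478] [0.5645 0.5922]
[[10.0, 8.0, -40.0], [4.0, -7.0, -42.0], [0.0, -7.0, -43.0], [11.0, -9.0, -44.0], [12.0, -11.0, -44.0], [-10.0, 8.0, -45.0], [8.0, 16.0, -46.0], [7.0, 18.0, -46.0], [11.0, 13.0, -47.0], [11.0, 10.0, -47.0]]
1 [0.008  0.0127 0.0212] [-0.0074  0.0121] -0.0401
-1 [0.0065 0.0112 0.0197] [-0.0077  0.012 ] -0.0403
```

send_rows --deltas '[{"hand":0.2,"dp":[-0.06,0,0.3],"angular":[0,0,0]},{"hand":0.2,"dp":[0,0,0.4],"angular":[0,0,0]},{"hand":0.2,"dp":[0,0,0.2],"angular":[0,0,0]},{"hand":0.2,"dp":[0,0,0.2],"angular":[0,0,0]},{"hand":0.2,"dp":[0,0,0.2],"angular":[0,0,0]},{"hand":0.2,"dp":[0,0,0.2],"angular":[0,0,0]},{"hand":0.2,"dp":[0,0,0],"angular":[0,0,0]}]'

```text
clock: 16.18
tool_pos: [0.574, -0.0254, 0.0629]
eef_rot: [-0.002, 0.708, 0.706, -0.001]
contact_force: [-0.6, -0.2, -0.3]
width: 0.209
finger_force: 0.0
```

```bash
python3 - <<'E'
from h import *
o,p,M=show()
cal=get_calibration("wrist");im,d=camera("wrist");W=cloud("wrist",d,cal);P=(W-p)@M
cv2.imwrite("pics/w5.png",im[:,:,::-1])
im,d=camera("scene");cv2.imwrite("pics/s5.png",cv2.resize(im[160:280,180:380,::-1],(800,480),interpolation=cv2.INTER_CUBIC))
E
```

```text
t 16.18 tcp [ 0.574  -0.0254  0.0629] yaw 89.78 z [-0.004  0.001 -1.   ] F [-0.58 -0.17 -0.33] w 0.209 ff 0.0 j6 -0.25
```

View pics/w5.png

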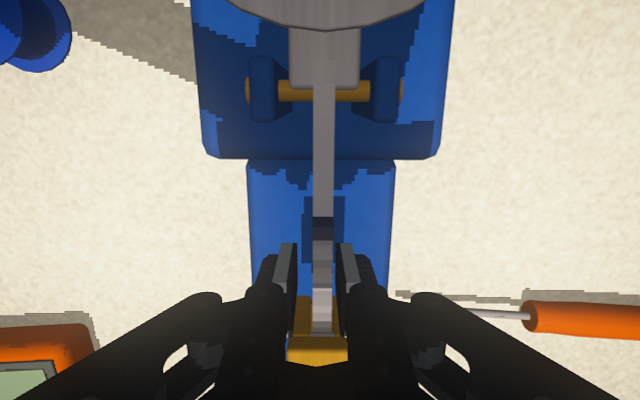

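The wrist view shows the fingers astride the beam (beam at columns 313–333, row 240). They sit about 2.5 mm too far left, and the poise is ahead at (318,345). I'll centre them and start the slow push.

send_rows --deltas '[{"hand":0.2,"dp":[-0.03,0.03,0],"angular":[0,0,0]},{"hand":0.2,"dp":[-0.03,0,0],"angular":[0,0,0]},{"hand":0.2,"dp":[-0.025,0,0],"angular":[0,0,0]},{"hand":0.2,"dp":[-0.025,0,0],"angular":[0,0,0]},{"hand":0.2,"dp":[-0.025,0,0],"angular":[0,0,0]},{"hand":0.2,"dp":[-0.025,0,0],"angular":[0,0,0]},{"hand":0.2,"dp":[-0.025,0,0],"angular":[0,0,0]}]'

```text
clock: 17.15
tool_pos: [0.5784, -0.046, 0.0646]
eef_rot: [0.0, 0.709, 0.705, -0.0]
contact_force: [-0.3, 0.4, 0.5]
width: 0.202
finger_force: 0.0
```

```bash
cat >> h.py <<'E'
def beam():
    im,d=camera("scene"); X=cloud("scene",d,get_calibration("scene")); 
    a=(d>0)&(abs(X[...,0]-.578)<.02)&(X[...,1]<.02)&(X[...,1]>-.28)&(X[...,2]>.09)&(X[...,2]<.16)
    # poise: pixels at brass colour
    hsv=cv2.cvtColor(np.ascontiguousarray(im),cv2.COLOR_RGB2HSV); b=a&(hsv[...,0]>12)&(hsv[...,0]<30)&(hsv[...,1]>120)
    py=np.percentile(X[b][:,1],[3,97]) if b.sum()>5 else None
    t=a&~b&(X[...,1]<-.1 if py is None else (X[...,1]<py[0]-.01))&(X[...,1]>-.235)
    g=[]
    for y in np.arange(-.235,-.06,.01):
        k=t&(abs(X[...,1]-y)<.005)
        if k.sum()>8: g.append((.0495-y,np.percentile(X[k][:,2],85)-.114))
    g=np.array(g); s=-np.median(g[:,1]/g[:,0]) if len(g) else None
    print("poise y ext",py,"tilt~",s,len(g)); return im,X
E
python3 - <<'E'
from h import *
show(); im,X=beam()
cal=get_calibration("wrist");im,d=camera("wrist");cv2.imwrite("pics/w6.png",im[:,:,::-1])
for n in ("poise","pointer_tip"): print(n,[ (np.round(q["pixel"],1),round(q["confidence"],2),back("wrist",q["pixel"],d[int(q["pixel"][1]),int(q["pixel"][0])],cal=cal).round(4)) for q in mark_of("wrist",n)[:1]])
E
```

```text
t 17.15 tcp [ 0.5784 -0.046   0.0646] yaw 89.72 z [ 0.    -0.001 -1.   ] F [-0.28  0.39  0.52] w 0.202 ff 0.0 j6 -0.28
poise y ext [-0.09263    -0.05665034] tilt~ -0.05406120203034812 14
poise [(array([308.6, 346.1]), 0.68, array([ 0.5764, -0.0662,  0.134 ]))]
pointer_tip [(array([ 56.4, 384.3]), 0.37, array([ 0.5235, -0.0337,  0.1857]))]
```

send_rows --deltas '[{"hand":0.2,"dp":[-0.025,-0.01,0],"angular":[0,0,0]},{"hand":0.2,"dp":[-0.025,0,0],"angular":[0,0,0]},{"hand":0.2,"dp":[-0.025,0,0],"angular":[0,0,0]},{"hand":0.2,"dp":[-0.025,0,0],"angular":[0,0,0]},{"hand":0.2,"dp":[-0.025,0,0],"angular":[0,0,0]},{"hand":0.2,"dp":[-0.025,0,0],"angular":[0,0,0]},{"hand":0.2,"dp":[-0.025,0,0],"angular":[0,0,0]},{"hand":0.2,"dp":[-0.025,0,0],"angular":[0,0,0]}]'

```text
clock: 18.35
tool_pos: [0.5773, -0.066, 0.0646]
eef_rot: [0.0, 0.709, 0.705, -0.0]
contact_force: [-0.6, 0.5, -1.6]
width: 0.201
finger_force: 0.0
```

send_rows --deltas '[{"hand":0.2,"dp":[-0.025,0,0],"angular":[0,0,0]},{"hand":0.2,"dp":[-0.025,0,0],"angular":[0,0,0]},{"hand":0.2,"dp":[-0.025,0,0],"angular":[0,0,0]},{"hand":0.2,"dp":[-0.025,0,0],"angular":[0,0,0]},{"hand":0.2,"dp":[-0.025,0,0],"angular":[0,0,0]},{"hand":0.2,"dp":[-0.025,0,0],"angular":[0,0,0]},{"hand":0.2,"dp":[-0.025,0,0],"angular":[0,0,0]},{"hand":0.2,"dp":[-0.025,0,0],"angular":[0,0,0]}]'

```text
clock: 19.35
tool_pos: [0.5772, -0.086, 0.0647]
eef_rot: [0.0, 0.709, 0.705, -0.0]
contact_force: [-0.0, 0.6, 0.4]
width: 0.198
finger_force: 0.0
```

```bash
python3 - <<'E'
from h import *
show(); beam()
E
```

```text
t 19.35 tcp [ 0.5772 -0.086   0.0647] yaw 89.71 z [ 0.    -0.001 -1.   ] F [-0.04  0.59  0.39] w 0.198 ff 0.0 j6 -0.35
poise y ext [-0.13239103 -0.09752286] tilt~ -0.056390111843980815 10
```

send_rows --deltas '[{"hand":0.2,"dp":[-0.025,0,0],"angular":[0,0,0]},{"hand":0.2,"dp":[-0.025,0,0],"angular":[0,0,0]},{"hand":0.2,"dp":[-0.025,0,0],"angular":[0,0,0]},{"hand":0.2,"dp":[-0.025,0,0],"angular":[0,0,0]},{"hand":0.2,"dp":[-0.025,0,0],"angular":[0,0,0]},{"hand":0.2,"dp":[-0.025,0,0],"angular":[0,0,0]},{"hand":0.2,"dp":[-0.025,0,0],"angular":[0,0,0]},{"hand":0.2,"dp":[-0.025,0,0],"angular":[0,0,0]}]'

```text
clock: 20.4
tool_pos: [0.5771, -0.106, 0.0647]
eef_rot: [0.0, 0.709, 0.705, -0.0]
contact_force: [0.1, -0.2, -0.0]
width: 0.199
finger_force: 0.0
```

send_rows --deltas '[{"hand":0.2,"dp":[0.03,0,0],"angular":[0,0,0]},{"hand":0.2,"dp":[0,0,0],"angular":[0,0,0]},{"hand":0.2,"dp":[0,0,0],"angular":[0,0,0]},{"hand":0.2,"dp":[0,0,0],"angular":[0,0,0]},{"hand":0.2,"dp":[0,0,0],"angular":[0,0,0]},{"hand":0.2,"dp":[0,0,0],"angular":[0,0,0]}]'

```text
clock: 21.15
tool_pos: [0.5771, -0.1023, 0.0646]
eef_rot: [-0.0, 0.709, 0.705, -0.0]
contact_force: [-0.3, -0.5, 0.6]
width: 0.198
finger_force: 0.0
```

```bash
python3 - <<'E'
from h import *
show(); beam(); beam()
E
```

```text
t 21.15 tcp [ 0.5771 -0.1023  0.0646] yaw 89.71 z [-0. -0. -1.] F [-0.31 -0.46  0.57] w 0.198 ff 0.0 j6 -0.37
poise y ext [-0.15279258 -0.11920306] tilt~ -0.032819999138754274 8
poise y ext [-0.15295786 -0.11886271] tilt~ -0.032826671054823724 8
```

send_rows --deltas '[{"hand":0.2,"dp":[-0.03,0,0],"angular":[0,0,0]},{"hand":0.2,"dp":[-0.025,0,0],"angular":[0,0,0]},{"hand":0.2,"dp":[-0.025,0,0],"angular":[0,0,0]},{"hand":0.2,"dp":[-0.025,0,0],"angular":[0,0,0]},{"hand":0.2,"dp":[-0.025,0,0],"angular":[0,0,0]}]'

```text
clock: 21.88
tool_pos: [0.577, -0.1159, 0.0647]
eef_rot: [0.0, 0.709, 0.705, -0.0]
contact_force: [0.4, 0.2, -0.9]
width: 0.2
finger_force: 0.0
```

send_rows --deltas '[{"hand":0.2,"dp":[0.03,0,0],"angular":[0,0,0]},{"hand":0.2,"dp":[0.03,0,0],"angular":[0,0,0]},{"hand":0.2,"dp":[0,0,0],"angular":[0,0,0]},{"hand":0.2,"dp":[0,0,0],"angular":[0,0,0]},{"hand":0.2,"dp":[0,0,0],"angular":[0,0,0]},{"hand":0.2,"dp":[0,0,0],"angular":[0,0,0]},{"hand":0.2,"dp":[0,0,0],"angular":[0,0,0]},{"hand":0.2,"dp":[0,0,0],"angular":[0,0,0]}]'

```text
clock: 22.88
tool_pos: [0.577, -0.1094, 0.0646]
eef_rot: [-0.0, 0.709, 0.705, -0.0]
contact_force: [-0.0, 0.1, 0.5]
width: 0.199
finger_force: 0.0
```

```bash
python3 - <<'E'
from h import *
show(); beam(); beam()
E
```

```text
t 22.88 tcp [ 0.577  -0.1094  0.0646] yaw 89.7 z [-0.  0. -1.] F [-0.04  0.1   0.54] w 0.199 ff 0.0 j6 -0.38
poise y ext [-0.16326112 -0.13038555] tilt~ 0.008771260632000965 7
poise y ext [-0.16351021 -0.13005903] tilt~ 0.007833517771310992 7
```

send_rows --deltas '[{"hand":0.2,"dp":[0,0,-0.2],"angular":[0,0,0]},{"hand":0.2,"dp":[0,0,-0.4],"angular":[0,0,0]},{"hand":0.2,"dp":[0,0,-0.5],"angular":[0,0,0]},{"hand":0.2,"dp":[0,0,-0.5],"angular":[0,0,0]},{"hand":0.2,"dp":[0,-0.4,-0.3],"angular":[0,0,0]},{"hand":0.2,"dp":[0,-0.5,0],"angular":[0,0,0]},{"hand":0.2,"dp":[0,0,0],"angular":[0,0,0]},{"hand":0.2,"dp":[0,0,0],"angular":[0,0,0]}]'

```text
clock: 23.98
tool_pos: [0.4876, -0.1092, 0.2561]
eef_rot: [0.001, 0.709, 0.705, 0.001]
contact_force: [0.3, -0.6, 0.1]
width: 0.207
finger_force: 0.0
```

```bash
python3 - <<'E'
from h import *
show(); im,X=beam()
cv2.imwrite("pics/s7.png",cv2.resize(im[130:290,180:420,::-1],(800,533),interpolation=cv2.INTER_CUBIC))
for q in mark_of("scene","pointer_tip")[:2]: print(q, X[int(q["pixel"][1]),int(q["pixel"][0])])
E
```

```text
t 23.98 tcp [ 0.4876 -0.1092  0.2561] yaw 89.69 z [ 0.003 -0.001 -1.   ] F [ 0.33 -0.58  0.14] w 0.207 ff 0.0 j6 -0.45
poise y ext [-0.1631156 -0.1298782] tilt~ 0.008373684763224127 7
```

View pics/s7.png

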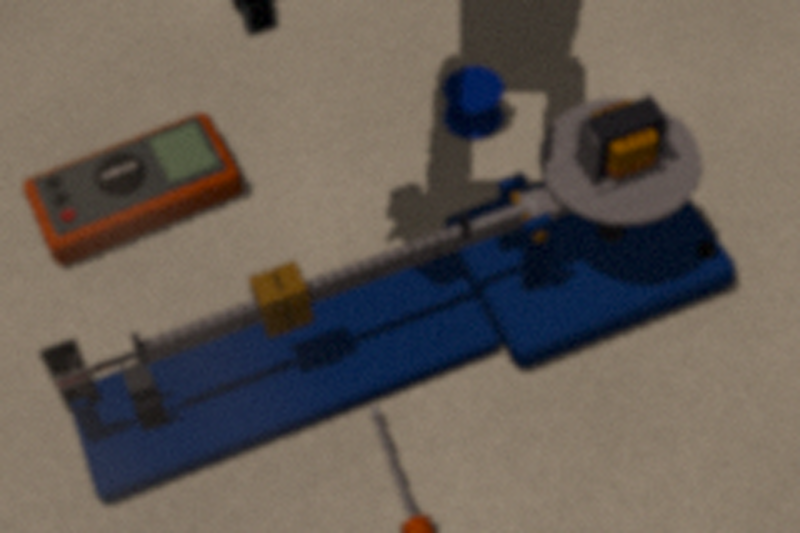

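The scene view shows the transformer on the pan at (630,140), the poise seated at (282,297), the beam nearly level and the arm clear of everything. The resting tilt measures about +0.005, well inside the white band.

```bash
python3 -c "
from rig import *
print(close_job())"
```

```text
the job is handed in; nothing more can be done
None
```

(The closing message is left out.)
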